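# Pin a mounting jig into line on the dental bench

## Task

The sliding top plate of the dental mounting jig, the one carrying a plaster cast, is out of line with its base. Take the tapered pin with the blue handle from the wooden rack and push it, without dropping it, straight down through both holes of the jig until its collar sits on the plate and the plate is pulled into line, then let go. Leave the blunt red-handled pin in the rack.

Things in the scene. Friction and masses are not known exactly. Their poses are not given: they have to be found in the camera images.
- taper_pin: Blue-handled tapered pin, about 250 g, upright in an end hole of the rack, to be lifted out 60 mm straight up. Origin at the centre of its tip, z up its axis: steel cone, 8 mm diameter at z 0 to 27 mm at z 40; 27 mm shank to z 60; 44 mm collar z 60 to 66, resting on the rack; round blue handle, 24 mm diameter, black cap, z 66 to 111: grip it here from above, any yaw.
- blunt_pin: The wrong pin, at the rack's other end, 124 mm away: same collar and handle, but red; its shank is parallel, 24 mm diameter, 40 mm long. Its handle top is 126 mm above the table: carry clear of it. Origin at its lower end, z up. The rack: a fixed wooden stand 200 x 60 mm, top 75 mm above the table, three 32 mm holes in a row, the middle one empty.
- base_hole (a point): Centre of the hole's mouth in the jig's base, at its top face 50 mm above the table. The base is a dark steel block, 160 x 110 x 50 mm, fixed. Hole 30 mm diameter, right through, 3 mm chamfer, partly covered by the top plate. A pin aimed midway between the two hole centres enters both; some 10 N downward wedges the plate over.
- plate_hole (a point): Centre of the hole's mouth in the aluminium top plate (160 x 110 x 15 mm), top face 65.5 mm above the table. Hole 30 mm diameter, through, 4 mm chamfer. The plate slides only along its 110 mm side (point y), friction about 5 N; starts 7 to 11 mm off to +y. Its cast stands 22 mm high, 65 mm from the hole (point +x). Pin home: tip 60 mm below this point.

How it is judged:
By the outcome, as a careful person would: the job done as asked, in the order asked, and still so for the second after the job is handed in, with the robot touching nothing.
It also fails if it takes over 45 s, if anything falls off the work surface, if the arm or the gripper's body presses on something with over 40 N, if the wrist force passes 120 N, or if a joint passes its speed limit or range.

## Robot

A 7-joint arm with a two-finger parallel gripper is mounted at the origin on the work surface. World frame = base frame: x ahead of the robot, y to its left, z up, the work surface at z = 0. Lengths are in m, angles in rad, forces in N, time in s.
With the tool pointing down it reaches from about 0.4 to 0.85 m from the base axis. Payload 4.5 kg.
Tool frame: the origin (TCP) lies at the very end of the fingers, on their centre line; the grasp point (between the pads) lies 19 mm behind it; z points along the fingers, y is the line along which they close (so a half turn about z gives the same grasp; the last joint's range is limited). The gripper opens to 85 mm and grips with 20 to 120 N. Pads are 22 mm wide; open, the fingers measure 114 mm over their backs; the gripper's body (76 mm by 85 mm) begins 54 mm behind the grasp point. The pads swing forward as they close: fully open they stand 13 mm farther back than shut.
Start: joints at [1.185, 0.689, -0.195, 1.565, 0.157, 0.902, -0.215], TCP at [0.255, -0.571, 0.231] pointing down, gripper open.
Joint ranges: [-3.01, 3.01], [-0.46, 2.08], [-1.47, 1.51], [0.13, 2.56], [-1, 4.14], [0.04, 2.09], [-2.66, 2.66]. Speed limits (rad/s): [2.57, 2.57, 3.14, 3.14, 3.14, 3.14, 3.14].

## Interface

Orientations are given as a unit quaternion [x, y, z, w].
In Python, from cell import monitor, eyes, robot gives the robot as it stands.
- The arm moves only by the tool arm_command, never from a script. Its arguments are lists of equal length, an entry for each row: "offset": the shift along the world's x, y, z each as a share of 0.25 m, from -1 to 1, a list of three; "angular": the turn, a rotation vector about the world's x, y, z each as a share of 2 pi rad, from -1 to 1, a list of three. In form: {"offset": [[dx, dy, dz], ...], "angular": [[ax, ay, az], ...]}. A call has 1 to 12 rows; each row is the pose to reach, as a shift and turn from the pose commanded when the call began, turning the shorter way round; what a row does not reach only later rows make up. A row lasts 1/10 s, in which the tool goes at most 50 mm and 8.59 degrees, less where a joint would pass 70% of its speed; a pose out of reach is approached as far as the arm can. A call with a number of a shift or a turn outside -1 to 1 is refused whole. A call with a gripper value outside its range is refused whole. "hand" is the opening, from 0 (shut) to 1 (fully open), set as the call begins (left out, the last holds). The fingers move at their own pace and stop on an object; "newtons" is the grip in N (left out, the last holds). Time passes only in rows, so rows that repeat a pose let the fingers close. It gives the time, the measured TCP pose, the force, the opening and the grip force at its end, in the units of the state.
- monitor.read_state(): the state, without advancing time (a new reading comes with each control period).
- eyes.snapshot(name): name is "scene" or "side" or "wrist"; returns the picture (400x640x3 uint8, blue, green, red); there is no depth.
- eyes.camera_model(name): a dict with "vfov" (degrees; the focal length in pixels is half the picture's height over the tangent of half this angle, whatever the lens; pixels are square), "cx", "cy" (the principal point, pixels), "k1" (the pictures are not rectified: a ray, as slopes to the right and down, at radius r is drawn at 1 + k1 r^2 times it, then the intrinsics apply), "extrinsics" (4x4, takes a point from world to camera coordinates). Camera axes: x right, y up, looking along -z (the intrinsics and any distortion apply to the point x, -y, -z); pixel columns grow to the right and rows downward; lengths in m; the calibration is good to about 2 mm. A picture is of the moment at which its call begins: read the wrist's pose just before it. camera_model takes no time and is no camera call; for the wrist camera it gives the pose at the moment of the call.
- robot.sign_off(): hands the job in; it is judged then, once.
The state is a dict: "time": time; "q": joint angles; "joint_velocities": joint speeds; "joint_torque": joint torques, N m; "ee_pos": TCP position; "ee_rot": TCP orientation; "ft_force": force on the tool from outside, world axes, zero at the start; "ft_torque": the same for the moment, N m; "width": opening from 0.0 (shut) to 1.0 (fully open); "grip_force": force on a finger pad.
Only numpy, scipy, OpenCV 4.12 (cv2) and the standard library are available. Lean on these libraries where they do the work, as an engineer would, in place of code of your own. Each camera call takes 0.05 s, during which the arm holds its last target. There are 200 camera calls.

## Working session

There is one attempt and no reset: what is moved stays moved. The work goes in short steps, Python scripts to look and compute and a tool call to move; the robot and the scene stay as the last step left them, time stands still between calls to the robot, and variables do not carry over. Pictures are saved under pics/ and viewed, at most 10 in all, crops included, and the job is handed in when it is done.

Besides the shell and the picture viewer there is one more tool, called after "Request:" as name(argument=value, ...) on one line, values as JSON. arm_command: Moves the arm, as the interface text tells. Its arguments: {"type":"object","properties":{"offset":{"type":"array"},"angular":{"type":"array"},"hand":{"type":"number"},"newtons":{"type":"number"}},"required":["offset","angular"]}

```bash
ls; mkdir -p pics; cat > h.py <<'E'
import numpy as np, cv2
from cell import monitor, eyes, robot
def K(m):
    f=200/np.tan(np.radians(m["vfov"])/2); return np.array([[f,0,m["cx"]],[0,f,m["cy"]],[0,0,1]])
def ray(m,u,v):
    k=K(m); p=cv2.undistortPoints(np.array([[[u,v]]],float),k,np.array([m["k1"],0,0,0,0.]))[0,0] if 0 else None
    # drawn = r(1+k1 r^2)
    d=np.array([m["k1"],0,0,0],float)
    p=cv2.undistortPoints(np.array([[[u,v]]],float),k,d)[0,0]
    E=np.array(m["extrinsics"]); R,t=E[:3,:3],E[:3,3]
    return -R.T@t, R.T@np.array([p[0],-p[1],-1.])
def onz(m,u,v,z):
    c,d=ray(m,u,v); return c+d*(z-c[2])/d[2]
def proj(m,P):
    E=np.array(m["extrinsics"]); q=np.atleast_2d(P)@E[:3,:3].T+E[:3,3]; q=q*[1,-1,-1]
    return cv2.projectPoints(q,np.zeros(3),np.zeros(3),K(m),np.array([m["k1"],0,0,0],float))[0][:,0]
E
python3 - <<'E'
from h import *
s=monitor.read_state(); print({k:np.round(v,3).tolist() for k,v in s.items()})
for n in("scene","side","wrist"):
    m=eyes.camera_model(n); im=eyes.snapshot(n); cv2.imwrite(f"pics/{n}0.png",im)
    c,_=ray(m,0,0); print(n,m["vfov"],m["cx"],m["cy"],m["k1"],c.round(3),np.array(m["extrinsics"])[2,:3].round(2))
a=[cv2.imread(f"pics/{n}0.png") for n in("scene","side")]
cv2.imwrite("pics/both.png",cv2.resize(np.vstack(a),(480,600),interpolation=cv2.INTER_AREA))
E
```

```text
pics
{'time': 0.0, 'q': [1.185, 0.69, -0.195, 1.566, 0.157, 0.903, -0.215], 'joint_velocities': [-0.002, -0.001, 0.001, -0.0, 0.001, -0.001, -0.0], 'joint_torque': [-0.001, -53.961, -1.267, -15.854, 0.009, 0.009, -0.0], 'ee_pos': [0.254, -0.57, 0.23], 'ee_rot': [0.978, 0.208, -0.0, -0.001], 'ft_force': [0.544, -0.446, 0.477], 'ft_torque': [0.005, -0.02, -0.027], 'grip_force': 0.0, 'width': 1.002}
scene 44.69267827250512 315.1698857085928 197.27280787729904 -0.14896181888199578 [1.224 0.331 0.789] [0.65 0.32 0.69]
side 51.96669513234007 322.5092821419935 195.6499482965996 -0.03705707183564455 [ 0.05  -0.509  0.521] [-0.6  -0.6   0.53]
wrist 70.67220883297469 317.2857817085127 200.4882285866954 0.014594590373580879 [ 0.331 -0.537  0.373] [0.3  0.13 0.95]
```

View pics/scene0.png

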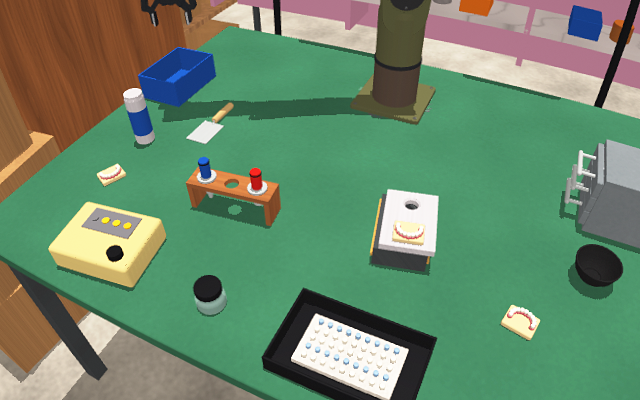

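View pics/side0.png

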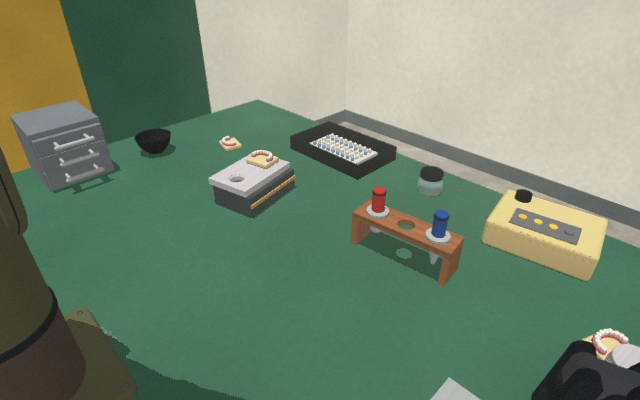

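The scene view shows the blue pin's cap at about (204,161), the red one at (256,171) and the plate hole at (411,205). In the side view they are at (441,214), (379,191) and (236,178). I'll enlarge these areas next.

```bash
python3 - <<'E'
from h import *
S=cv2.imread("pics/scene0.png");D=cv2.imread("pics/side0.png")
def c(im,x,y,w=80,h=60): return cv2.resize(im[y:y+h,x:x+w],(400,300),interpolation=cv2.INTER_CUBIC)
o=np.vstack([np.hstack([c(S,170,145),c(S,370,180)]),np.hstack([c(D,400,200),c(D,200,150)])])
cv2.imwrite("pics/crops.png",o)
for n,b,r,h in(("scene",(204,160),(256,171),(411,205)),("side",(441,214),(379,191),(236,178))):
    m=eyes.camera_model(n); print(n,onz(m,*b,.126).round(4),onz(m,*r,.126).round(4),onz(m,*h,.0655).round(4))
E
```

```text
scene [ 0.5972 -0.2414  0.126 ] [ 0.5821 -0.119   0.126 ] [0.4827 0.1948 0.0655]
side [ 0.595  -0.2463  0.126 ] [ 0.579  -0.1254  0.126 ] [0.4764 0.1942 0.0655]
```

View pics/crops.png

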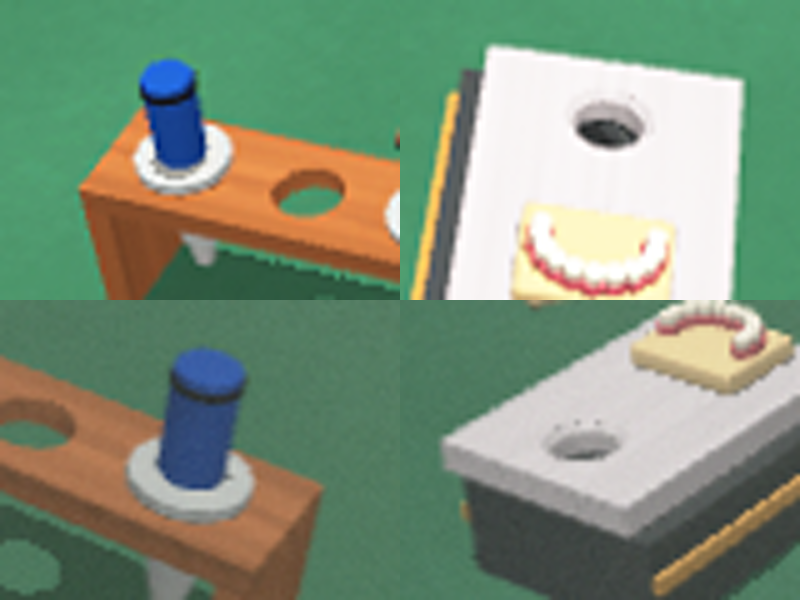

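```bash
python3 - <<'E'
from h import *
for n,b,h in(("scene",(203.8,159.4),(412.2,204.8)),("side",(442.2,214),(236.6,179))):
    m=eyes.camera_model(n); print(n,onz(m,*b,.126).round(4),onz(m,*h,.0655).round(4))
m=eyes.camera_model("scene")
a=onz(m,387.2,189.2,.0655);b=onz(m,438.6,196,.0655);print(a,b,np.degrees(np.arctan2(*(b-a)[[1,0]])),np.linalg.norm(b-a))
m=eyes.camera_model("wrist");E=np.array(m["extrinsics"])
from scipy.spatial.transform import Rotation as R
s=monitor.read_state();T=R.from_quat(s["ee_rot"]).as_matrix()
print(T.round(3)); c,_=ray(m,0,0);print("cam in tool",T.T@(c-s["ee_pos"]), (E[:3,:3]@T).round(3))
E
```

```text
scene [ 0.5956 -0.243   0.126 ] [0.481  0.197  0.0655]
side [ 0.5965 -0.2477  0.126 ] [0.4747 0.1894 0.0655]
[0.45715262 0.13253473 0.0655    ] [0.43099138 0.2414896  0.0655    ] 103.50173444344192 0.11205165477080789
[[ 0.913  0.408 -0.001]
 [ 0.408 -0.913  0.001]
 [-0.    -0.001 -1.   ]]
cam in tool [ 0.08368069  0.00049622 -0.14285419] [[ 0.001  1.     0.   ]
 [ 0.946 -0.001  0.325]
 [ 0.325 -0.    -0.946]]
```

Request:
arm_command(offset=[[0.17, 0.16, 0.1], [0.34, 0.32, 0.2], [0.51, 0.48, 0.28], [0.68, 0.64, 0.28], [0.85, 0.8, 0.28], [1, 0.97, 0.28], [1, 1, 0.28], [1, 1, 0.28], [1, 1, 0.28]], angular=[[0, 0, 0], [0, 0, 0], [0, 0, 0], [0, 0, 0], [0, 0, 0], [0, 0, 0], [0, 0, 0], [0, 0, 0], [0, 0, 0]])

```text
time: 1.05
ee_pos: [0.5071, -0.317, 0.3011]
ee_rot: [0.977, 0.212, 0.001, -0.001]
ft_force: [0.5, -1.3, 0.0]
width: 0.999
grip_force: 0.0
```

Request:
arm_command(offset=[[0.17, 0.14, -0.1], [0.35, 0.29, -0.2], [0.35, 0.29, -0.28], [0.35, 0.29, -0.28], [0.35, 0.29, -0.28]], angular=[[0, 0, -0.015], [0, 0, -0.03], [0, 0, -0.03], [0, 0, -0.03], [0, 0, -0.03]])

```text
time: 1.55
ee_pos: [0.5906, -0.2505, 0.2304]
ee_rot: [0.993, 0.114, -0.002, 0.001]
ft_force: [-0.3, -0.1, 1.0]
width: 1.002
grip_force: 0.0
```

```bash
python3 - <<'E'
from h import *
s=monitor.read_state(); m=eyes.camera_model("wrist"); im=eyes.snapshot("wrist")
print(s["ee_pos"],s["ee_rot"])
cv2.imwrite("pics/w1.png",im); np.save("w1.npy",m,allow_pickle=True)
P=np.array([[.596,-.245,.126],[.596,-.245,.081]]);print(proj(m,P), proj(m,s["ee_pos"]*np.array([1,1,0])+[0,0,.126]))
hsv=cv2.cvtColor(im,cv2.COLOR_BGR2HSV);k=cv2.inRange(hsv,(100,120,60),(130,255,255))
n,_,st,ce=cv2.connectedComponentsWithStats(k);print([(st[i],ce[i]) for i in range(1,n) if st[i][4]>100])
E
```

```text
[ 0.59056232 -0.25045512  0.23043551] [ 9.93426342e-01  1.14460112e-01 -1.65322786e-03  5.02088802e-04]
[[312.16889693 192.15157494]
 [312.87172872 179.50706337]] [[316.60931707 198.8968559 ]]
[(array([302, 170,  25,  34, 660], dtype=int32), array([314.18333333, 186.96212121])), (array([ 486,  286,   74,   42, 1487], dtype=int32), array([515.84868863, 306.14458642])), (array([452, 370,  45,  30, 936], dtype=int32), array([473.74358974, 387.16452991]))]
```

View pics/w1.png

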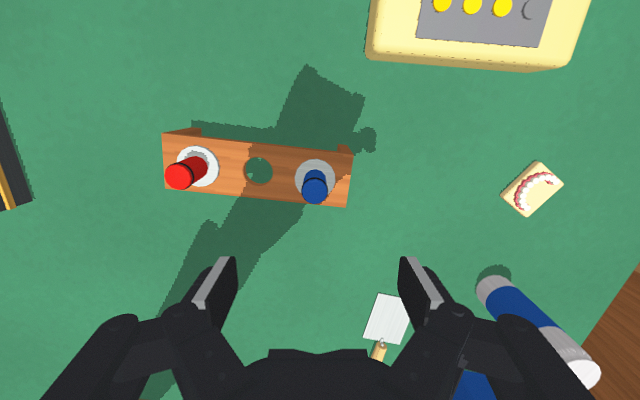

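The wrist view shows the blue cap centred at about (314.3,192), with its collar at (315,179). The red pin is at (180,176), to the left and well clear.

```bash
python3 - <<'E'
from h import *
m=np.load("w1.npy",allow_pickle=True).item()
print(onz(m,314.4,192.2,.126),onz(m,314.8,179.5,.081),onz(m,180,177,.126))
E
```

```text
[ 0.59642186 -0.24700364  0.126     ] [ 0.59647775 -0.24700363  0.081     ] [ 0.58279467 -0.12633571  0.126     ]
```

Request:
arm_command(offset=[[0.024, 0.014, -0.1], [0.024, 0.014, -0.2], [0.024, 0.014, -0.3], [0.024, 0.014, -0.4], [0.024, 0.014, -0.5], [0.024, 0.014, -0.56], [0.024, 0.014, -0.56], [0.024, 0.014, -0.56]], angular=[[0, 0, 0], [0, 0, 0], [0, 0, 0], [0, 0, 0], [0, 0, 0], [0, 0, 0], [0, 0, 0], [0, 0, 0]])

```text
time: 2.4
ee_pos: [0.5986, -0.2462, 0.0925]
ee_rot: [0.993, 0.115, 0.001, 0.001]
ft_force: [0.5, -0.5, -0.0]
width: 0.998
grip_force: 0.0
```

Request:
arm_command(offset=[[0, 0, 0], [0, 0, 0], [0, 0, 0], [0, 0, 0], [0, 0, 0], [0, 0, 0], [0, 0, 0], [0, 0, 0], [0, 0, 0], [0, 0, 0]], angular=[[0, 0, 0], [0, 0, 0], [0, 0, 0], [0, 0, 0], [0, 0, 0], [0, 0, 0], [0, 0, 0], [0, 0, 0], [0, 0, 0], [0, 0, 0]], hand=0, newtons=70)

```text
time: 3.4
ee_pos: [0.5986, -0.245, 0.0919]
ee_rot: [0.993, 0.115, 0.0, 0.0]
ft_force: [-1.2, -0.3, 5.0]
width: 0.262
grip_force: 68.4
```

Request:
arm_command(offset=[[0, 0, 0.06], [0, 0, 0.14], [0, 0, 0.22], [0, 0, 0.32], [0, 0, 0.42], [0, 0, 0.52], [0, 0, 0.62], [0, 0, 0.66], [0, 0, 0.66]], angular=[[0, 0, 0], [0, 0, 0], [0, 0, 0], [0, 0, 0], [0, 0, 0], [0, 0, 0], [0, 0, 0], [0, 0, 0], [0, 0, 0]])

```text
time: 4.3
ee_pos: [0.5988, -0.2448, 0.2576]
ee_rot: [0.993, 0.115, 0.001, 0.0]
ft_force: [1.0, -0.2, -2.6]
width: 0.261
grip_force: 68.9
```

Request:
arm_command(offset=[[-0.02, 0.1, 0], [-0.06, 0.25, 0], [-0.1, 0.4, 0], [-0.14, 0.55, 0], [-0.18, 0.7, 0], [-0.22, 0.83, 0], [-0.25, 0.94, 0], [-0.27, 1, 0], [-0.27, 1, 0]], angular=[[0, 0, 0], [0, 0, 0], [0, 0, 0], [0, 0, 0], [0, 0, 0], [0, 0, 0], [0, 0, 0], [0, 0, 0], [0, 0, 0]])

```text
time: 5.2
ee_pos: [0.5294, 0.0079, 0.2554]
ee_rot: [0.993, 0.118, -0.001, -0.001]
ft_force: [0.3, -0.1, -2.4]
width: 0.263
grip_force: 69.2
```

```bash
python3 - <<'E'
from h import *
s=monitor.read_state(); m=eyes.camera_model("wrist"); im=eyes.snapshot("wrist")
print({k:np.round(s[k],4) for k in("ee_pos","ee_rot","ft_force","width","grip_force")})
cv2.imwrite("pics/w2.png",im); np.save("w2.npy",m,allow_pickle=True)
E
```

```text
{'ee_pos': array([0.5294, 0.0079, 0.2554]), 'ee_rot': array([ 9.931e-01,  1.177e-01, -1.300e-03, -7.000e-04]), 'ft_force': array([ 0.3058, -0.0576, -2.3758]), 'width': np.float64(0.2627), 'grip_force': np.float64(69.1943)}
```

View pics/w2.png

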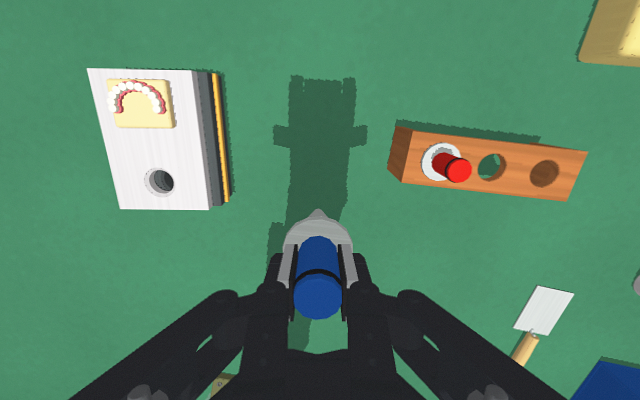

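The pin is held upright between the pads, with its tip showing at about (318,210). The plate hole is at (160,181) and the red pin is undisturbed.

```bash
python3 - <<'E'
from h import *
m=np.load("w2.npy",allow_pickle=True).item()
print(onz(m,160,181,.0655))
a,b,c=[onz(m,*p,.0655) for p in((87,68),(121,209),(209,210))]
print(a,b,c,np.degrees(np.arctan2(*(a-b)[[1,0]])),np.degrees(np.arctan2(*(b-c)[[1,0]])),np.linalg.norm(a-b),np.linalg.norm(b-c))
im=cv2.imread("pics/w2.png")
E
```

```text
[0.47874416 0.1918808  0.0655    ]
[0.58662016 0.27326935 0.0655    ] [0.43047098 0.23688333 0.0655    ] [0.45488777 0.13005986 0.0655    ] 13.117043751735794 102.87500089875084 0.16033249048494755 0.10957843861741055
```

Request:
arm_command(offset=[[-0.08, 0.1, 0], [-0.16, 0.22, 0], [-0.24, 0.34, -0.05], [-0.32, 0.46, -0.1], [-0.4, 0.57, -0.15], [-0.46, 0.65, -0.2], [-0.48, 0.67, -0.2], [-0.48, 0.67, -0.2], [-0.48, 0.67, -0.2]], angular=[[0, 0, 0], [0, 0, 0], [0, 0, 0], [0, 0, 0], [0, 0, 0], [0, 0, 0], [0, 0, 0], [0, 0, 0], [0, 0, 0]])

```text
time: 6.15
ee_pos: [0.4125, 0.1711, 0.2066]
ee_rot: [0.994, 0.114, 0.001, 0.0]
ft_force: [0.7, 0.1, -2.4]
width: 0.259
grip_force: 69.3
```

```bash
python3 - <<'E'
from h import *
s=monitor.read_state(); m=eyes.camera_model("wrist"); im=eyes.snapshot("wrist")
print({k:np.round(s[k],4) for k in("ee_pos","ee_rot","ft_force","width","grip_force")})
np.save("w3.npy",m,allow_pickle=True); cv2.imwrite("pics/w3.png",im)
p=proj(m,np.array([[.4787,.1919,.0655],[.4807,.1831,.05]]));print(p)
x,y=(p[0]-[80,60]).astype(int);x=max(x,0);y=max(y,0);print(x,y)
o=np.hstack([cv2.resize(im[y:y+120,x:x+160],(800,600),interpolation=cv2.INTER_CUBIC)])
cv2.imwrite("pics/w3c.png",o)
E
```

```text
{'ee_pos': array([0.4125, 0.1711, 0.2066]), 'ee_rot': array([9.935e-01, 1.138e-01, 9.000e-04, 5.000e-04]), 'ft_force': array([ 0.6838,  0.0773, -2.4135]), 'width': np.float64(0.2592), 'grip_force': np.float64(69.306)}
[[311.13775652 119.63225691]
 [320.27921551 118.88604726]]
231 59
```

View pics/w3c.png

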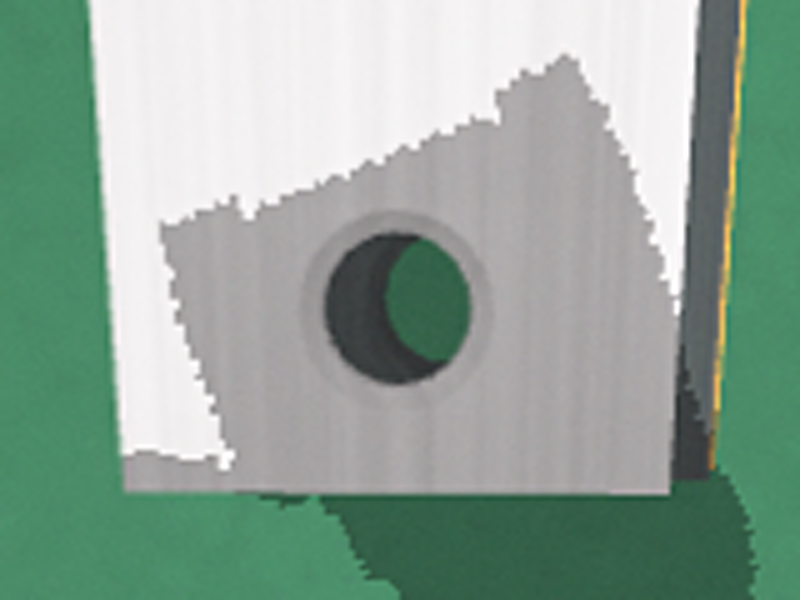

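The crop shows the plate hole's chamfer ring centred at full-image (310.5,120.9). The base hole is offset to the right, and the plate and base corners are at about (365,157.6) and (372.8,155).

```bash
python3 - <<'E'
from h import *
m=np.load("w3.npy",allow_pickle=True).item()
f=lambda x,y,z:onz(m,231+x/5,59+y/5,z)
h=f(397.5,309.5,.0655);print("hole",h)
L,R=f(124,492,.0655),f(670,493,.0655);t=f(699,0,.0655)
d=(L-R)[:2];print("w",np.linalg.norm(d),np.degrees(np.arctan2(d[1],d[0])),np.degrees(np.arctan2(*(t-R)[[1,0]])))
yv=d/np.linalg.norm(d);print(yv)
B=f(709,480,.05);print("edge diff along y (offset)",(R-B)[:2]@yv)
for x,y in((386,300),(470,300)):
  for z in(0,.05): print(x,z,(f(x,y,z)-h)[:2]@yv)
# predicted rim projections for offsets
xv=np.array([yv[1],-yv[0]])
for o in(.007,.009,.011):
  a=[]
  for z,r in((.05,.018),(.047,.015),(0,.015)):
    c=h[:2]-o*yv+r*yv; a.append((proj(m,np.r_[c,z])[0]-[231,59])*5)
  print(o,np.round(a).tolist())
s=monitor.read_state();print(s["ee_pos"])
E
```

```text
hole [0.47740758 0.19224249 0.0655    ]
w 0.11039187321519993 103.01777178121888 12.99226025271286
[-0.22525327  0.97430024]
edge diff along y (offset) 0.010781100763473045
386 0 0.004172018165201091
386 0.05 0.002678181611142421
470 0 -0.01583502963010483
470 0.05 -0.014468004624975933
0.007 [[345.0, 305.0], [361.0, 304.0], [370.0, 294.0]]
0.009 [[355.0, 305.0], [370.0, 304.0], [378.0, 294.0]]
0.011 [[365.0, 305.0], [380.0, 304.0], [387.0, 294.0]]
[0.41255074 0.17105183 0.20673404]
```

Request:
arm_command(offset=[[0.08, 0.02, 0], [0.16, 0.04, 0], [0.24, 0.06, 0], [0.273, 0.068, 0], [0.273, 0.068, -0.08], [0.273, 0.068, -0.16], [0.273, 0.068, -0.22], [0.273, 0.068, -0.22], [0.273, 0.068, -0.22]], angular=[[0, 0, 0], [0, 0, 0], [0, 0, 0], [0, 0, 0], [0, 0, 0], [0, 0, 0], [0, 0, 0], [0, 0, 0], [0, 0, 0]])

```text
time: 7.1
ee_pos: [0.4792, 0.189, 0.1516]
ee_rot: [0.993, 0.115, -0.0, 0.0]
ft_force: [0.7, -0.4, -3.8]
width: 0.262
grip_force: 69.3
```

```bash
python3 - <<'E'
from h import *
for i in range(3):
    s=monitor.read_state(); m=eyes.camera_model("wrist"); im=eyes.snapshot("wrist"); print(s["ee_pos"],s["ee_rot"],s["ft_force"])
sc=eyes.snapshot("side")
r=lambda a:cv2.resize(a,(400,400),interpolation=cv2.INTER_CUBIC)
a=im[120:320,220:420]; b=sc[110:210,190:290]
cv2.imwrite("pics/w4.png",np.hstack([r(a),r(b)]))
E
```

```text
[0.47919092 0.18898844 0.15159569] [ 9.93383888e-01  1.14840615e-01 -9.01866232e-05  2.74781991e-04] [ 0.74482348 -0.42407552 -3.82397428]
[0.47955471 0.18939206 0.15203667] [ 9.93368167e-01  1.14975724e-01  5.17331535e-04 -6.98459955e-06] [-0.6510573   0.4812478  -2.51371254]
[0.47970397 0.18965123 0.15223232] [ 9.93355991e-01  1.15078969e-01  8.22309300e-04 -1.74939615e-04] [-0.27454644 -0.48032044 -2.226057  ]
```

View pics/w4.png

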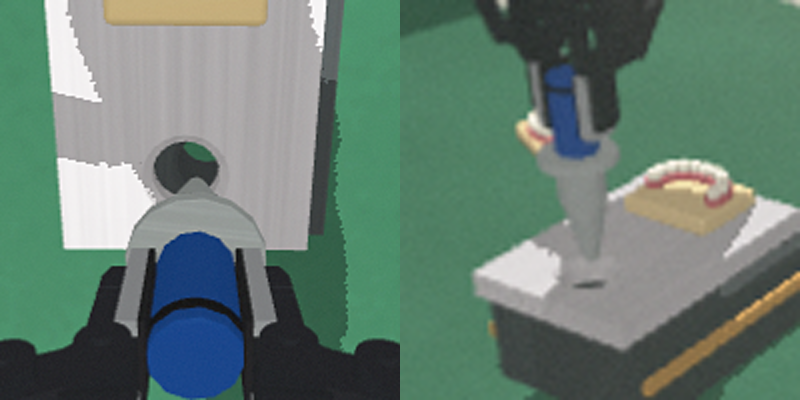

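The tip hangs over the overlap, about 5 mm to the −y side of the plate hole's centre at crop (199,180), and the cast is clear.

Request:
arm_command(offset=[[0.005, -0.005, -0.02], [0.005, -0.005, -0.05], [0.005, -0.005, -0.08], [0.005, -0.005, -0.11], [0.005, -0.005, -0.14], [0.005, -0.005, -0.16], [0.005, -0.005, -0.17], [0.005, -0.005, -0.17]], angular=[[0, 0, 0], [0, 0, 0], [0, 0, 0], [0, 0, 0], [0, 0, 0], [0, 0, 0], [0, 0, 0], [0, 0, 0]])

```text
time: 8.1
ee_pos: [0.4802, 0.19, 0.1086]
ee_rot: [0.993, 0.116, 0.0, -0.001]
ft_force: [-1.2, 4.2, -5.3]
width: 0.26
grip_force: 69.2
```

Request:
arm_command(offset=[[0.001, -0.004, -0.01], [0.002, -0.008, -0.02], [0.002, -0.01, -0.03], [0.003, -0.013, -0.04], [0.003, -0.015, -0.05], [0.003, -0.015, -0.05]], angular=[[0, 0, 0], [0, 0, 0], [0, 0, 0], [0, 0, 0], [0, 0, 0], [0, 0, 0]])

```text
time: 8.7
ee_pos: [0.4811, 0.1858, 0.0964]
ee_rot: [0.993, 0.116, 0.0, -0.001]
ft_force: [-1.4, 4.5, -3.6]
width: 0.26
grip_force: 69.7
```

Request:
arm_command(offset=[[0, -0.003, -0.01], [0.001, -0.006, -0.02], [0.001, -0.008, -0.03], [0.001, -0.009, -0.04], [0.001, -0.009, -0.048], [0.001, -0.009, -0.048], [0.001, -0.009, -0.048]], angular=[[0, 0, 0], [0, 0, 0], [0, 0, 0], [0, 0, 0], [0, 0, 0], [0, 0, 0], [0, 0, 0]])

```text
time: 9.4
ee_pos: [0.4816, 0.1829, 0.0842]
ee_rot: [0.993, 0.116, 0.0, -0.0]
ft_force: [0.2, 5.3, -2.5]
width: 0.265
grip_force: 69.7
```

Request:
arm_command(offset=[[0, 0, -0.004], [0, 0, -0.008], [0, 0, -0.01], [0, 0, -0.01], [0, 0, -0.01]], angular=[[0, 0, 0], [0, 0, 0], [0, 0, 0], [0, 0, 0], [0, 0, 0]])

```text
time: 9.9
ee_pos: [0.4815, 0.1829, 0.0823]
ee_rot: [0.993, 0.116, 0.0, -0.0]
ft_force: [-2.3, 5.6, 6.0]
width: 0.266
grip_force: 70.3
```

Request:
arm_command(offset=[[0, 0, -0.004], [0, 0, -0.008], [0, 0, -0.008], [0, 0, -0.008]], angular=[[0, 0, 0], [0, 0, 0], [0, 0, 0], [0, 0, 0]])

```text
time: 10.3
ee_pos: [0.4816, 0.1829, 0.0822]
ee_rot: [0.993, 0.115, 0.001, -0.0]
ft_force: [-5.0, 3.9, 25.1]
width: 0.263
grip_force: 73.0
```

```bash
python3 - <<'E'
from h import *
s=monitor.read_state(); print(s["ee_pos"],s["ft_force"],s["ft_torque"])
im=eyes.snapshot("wrist");sc=eyes.snapshot("side")
r=lambda a:cv2.resize(a,(400,400),interpolation=cv2.INTER_CUBIC)
cv2.imwrite("pics/w5.png",np.hstack([r(im[100:300,220:420]),r(sc[120:220,190:290])]))
E
```

```text
[0.48157771 0.18288656 0.08218162] [-5.02081567  3.91110496 25.11640667] [0.95412972 1.14233409 0.00751285]
```

View pics/w5.png

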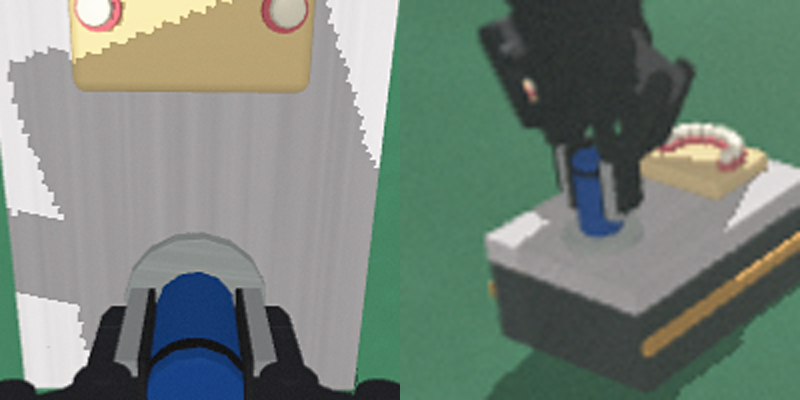

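The collar is flush on the plate and the plate edges line up with the base. I'll ease the load and nudge 1 mm towards −y to take up the clearance.

Request:
arm_command(offset=[[0, 0, 0.006], [0, -0.002, 0.01], [0.001, -0.004, 0.01], [0.001, -0.004, 0.01], [0.001, -0.004, 0.01]], angular=[[0, 0, 0], [0, 0, 0], [0, 0, 0], [0, 0, 0], [0, 0, 0]])

```text
time: 10.9
ee_pos: [0.4818, 0.1817, 0.0823]
ee_rot: [0.993, 0.116, 0.0, -0.0]
ft_force: [-0.4, 4.8, 2.4]
width: 0.261
grip_force: 69.7
```

```bash
python3 - <<'E'
from h import *
s=monitor.read_state(); print(s["ee_pos"],s["ft_force"],s["ft_torque"])
E
```

```text
[0.48176509 0.18170586 0.08232245] [-0.40734117  4.76757543  2.38607017] [ 1.21715296  0.237809   -0.00634319]
```

Request:
arm_command(offset=[[0, 0, 0], [0, 0, 0], [0, 0, 0], [0, 0, 0], [0, 0, 0], [0, 0, 0], [0, 0, 0], [0, 0, 0]], angular=[[0, 0, 0], [0, 0, 0], [0, 0, 0], [0, 0, 0], [0, 0, 0], [0, 0, 0], [0, 0, 0], [0, 0, 0]], hand=0.7)

```text
time: 11.7
ee_pos: [0.4815, 0.1815, 0.0823]
ee_rot: [0.993, 0.115, -0.0, 0.0]
ft_force: [0.1, 0.4, 0.1]
width: 0.699
grip_force: 0.0
```

Request:
arm_command(offset=[[0, 0, 0.05], [0, 0, 0.12], [0, 0, 0.2], [0, 0, 0.3], [-0.05, 0, 0.4], [-0.15, -0.1, 0.5], [-0.25, -0.25, 0.55], [-0.25, -0.4, 0.55], [-0.25, -0.5, 0.55], [-0.25, -0.5, 0.55]], angular=[[0, 0, 0], [0, 0, 0], [0, 0, 0], [0, 0, 0], [0, 0, 0], [0, 0, 0], [0, 0, 0], [0, 0, 0], [0, 0, 0], [0, 0, 0]])

```text
time: 12.7
ee_pos: [0.4184, 0.0525, 0.2208]
ee_rot: [0.994, 0.112, 0.0, 0.001]
ft_force: [-0.6, 0.7, 0.3]
width: 0.703
grip_force: 0.0
```

```bash
python3 - <<'E'
from h import *
a=eyes.snapshot("scene");b=eyes.snapshot("side");w=eyes.snapshot("wrist")
r=lambda a:cv2.resize(a,(400,300),interpolation=cv2.INTER_CUBIC)
cv2.imwrite("pics/w6.png",np.vstack([np.hstack([r(a[170:270,350:470]),r(b[130:220,190:310])]),np.hstack([r(w),r(a)])]))
E
```

```text
(no output)
```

View pics/w6.png

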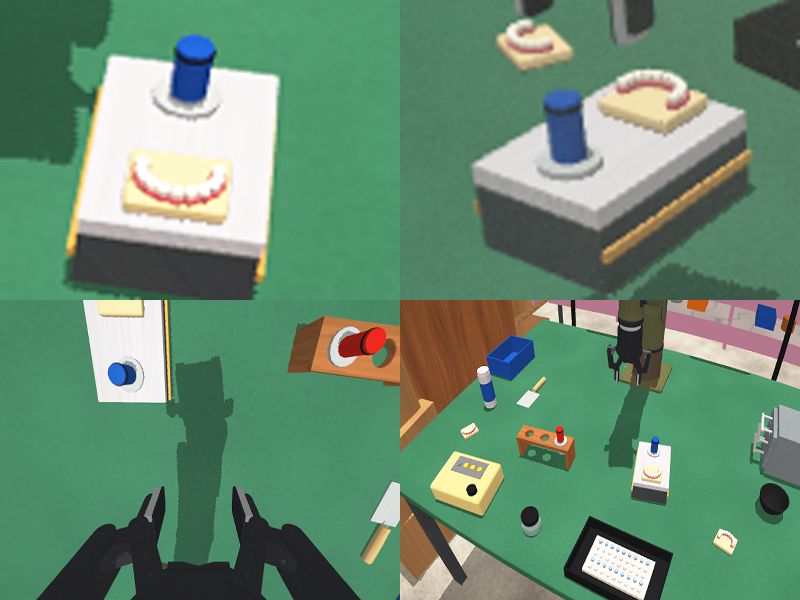

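The blue pin stands seated in the jig, with its collar flat on the plate and the plate in line with the base. The red pin is still in the rack and the arm is clear.

```bash
python3 -c "
from cell import robot; print(robot.sign_off())"
```

```text
the job is handed in; nothing more can be done
None
```

The blue tapered pin is through both holes with its collar on the plate and the plate in line with the base; the pin was released, the red pin stayed in the rack, and the job was handed in at about 13 s (no verdict was returned).

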